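# Bring a trolley wheel's valve up to the air chuck and press the pump

### The job

Turn the trolley wheel on its stub axle until its valve stem stands still at the very top of its circle, in front of the gap between the two prongs of the air chuck, and leave the wheel there. Then push the knob of the hand pump beside it all the way down to its stop and let it come fully back up, with the valve still at the top. Do not shift the other things lying about.

Things in the scene. Friction and masses are not known exactly. Their poses are not given: they have to be found in the camera images.
- stand: grey wheel stand, fixed; base plate 220 x 420 x 12 mm (x -100..120, y -210..210). Origin on the table under it; x parallel to the axle, z up. Wheel at y -110 on a stub axle from an upright behind it (x -59..-45, top 147 mm up); hand pump at x 0, y 130. An 8 mm pipe runs low at x 75 and rises at y -110 to the two-pronged air chuck, top 175 mm up
- wheel: trolley wheel: rubber tyre 200 mm across, 40 mm wide, sidewalls flat from radius 58 to 94 mm; can be pinched across at the crown from above. Origin: its centre, on the axle, 125 mm up. x axis: level, along the axle, to the side with the valve; z axis: from axle to valve. Turns both ways without stops; slightly stiff bearing (0.08 N m), stays where left
- valve (a point): outer end of the valve stem (brass, with a brass cap 14 mm thick): on the wheel, 45 mm from the axle, 36 mm from the wheel's mid-plane along the wheel's x axis (it sticks out 16 mm beyond the tyre's sidewall)
- slot (a point): where the end of the valve stem must come: the point straight above the axle by 45 mm, just before the gap between the two steel prongs of the air chuck (prongs 6 mm thick, 32 mm between centres, starting 4 mm beyond the stem's end)
- plunger_top (a point): centre of the flat top of the black pump knob (40 mm across, 15 mm thick), 190 mm above the table when up; moves straight down when pressed
- plunger (a joint): how far the pump knob is pressed, m: 0 up, 0.025 down on its stop; a spring raises it again (about 3 N at the top, 12 N at the stop)
- tin: a small round aluminium jar, 44 mm across and 50 mm tall, standing on the stand's base plate; a bystander, to be left alone; origin at its underside
- wrench: an open wrench, 160 mm long, lying on the table on the robot's side of the stand; a bystander, to be left alone; origin at its underside
- tape: a roll of brown tape, 100 mm across and 48 mm tall, lying flat beyond the stand; a bystander, to be left alone; origin at its underside
- carton: a shut cardboard carton, 150 x 200 x 110 mm, right of the stand; a bystander, to be left alone; origin at its underside
- driver: a screwdriver lying left of the stand; a bystander, to be left alone; origin at its underside
- can: a round can, 66 mm across and 110 mm tall, left of the stand; a bystander, to be left alone; origin at its underside
- caster: a spare swivel caster resting on its plate, about 95 mm tall, right of the stand; a bystander, to be left alone; origin at its underside

How it is judged (in metres and radians):
On the way, in this order (a step that is already met when the one before it is completed fails the run):
1. the valve stem stands still at the top, before the gap of the chuck (within 7 mm) (distance between valve and slot below 0.007 m and angular speed of wheel below 0.1 rad/s), for 0.3 s.
2. the pump knob is pushed down to its stop (at least 22 of 25 mm) with the valve at the top (distance between valve and slot below 0.007 m and value of joint plunger above 0.022 m), for 0.1 s.
At the end, for the whole second after the job is handed in: the end of the valve stem is at rest within 7 mm of the point before the gap of the chuck, straight above the axle, and the pump knob is back up (within 3 mm) (all of step 1 and value of joint plunger below 0.003 m); the robot touches nothing.
It fails at once if one of the other things (jar, wrench, tape, carton, screwdriver, can, caster) is shifted by more than 30 mm (distance of any of tin, wrench, tape, carton, driver, can, caster from where it was at the start of the episode above 0.03 m).
It also fails if it takes over 61 s, if anything falls off the work surface, if the arm or the gripper's body presses on something with over 40 N, if the wrist force passes 120 N, or if a joint passes its speed limit or range.

### The arm

A 6-joint arm with a two-finger parallel gripper is mounted at the origin on the work surface. World frame = base frame: x ahead of the robot, y to its left, z up, the work surface at z = 0. Lengths are in mm, angles in rad, forces in N, time in s.
With the tool pointing down it reaches from about 275 to 750 mm from the base axis. Payload 10.2 kg.
Tool frame: the origin (TCP) lies on the front face of the gripper's body, between the roots of the fingers; the fingertips stand 73 mm ahead of it and the grasp point (between the pads) lies 54 mm ahead of it; z points along the fingers, y is the line along which they close (so a half turn about z gives the same grasp; the last joint's range is limited). The gripper opens to 85 mm and grips with 20 to 120 N. Pads are 22 mm wide; open, the fingers measure 114 mm over their backs; the gripper's body (76 mm by 85 mm) begins 54 mm behind the grasp point. The pads swing forward as they close: fully open they stand 13 mm farther back than shut.
Start: joints at [0.939, 0.313, 1.498, -0, 1.331, -0.223], TCP at [208.705, 481.74, 303.894] pointing down, gripper open.
Joint ranges: [-2.94, 2.94], [-0.97, 2.17], [0.19, 2.56], [-1.23, 4.37], [0.02, 3.11], [-2.88, 2.88]. Speed limits (rad/s): [2.39, 2.39, 3.01, 3.14, 3.14, 3.14].

### API

Orientations are given as a unit quaternion [w, x, y, z].
In Python, from rig import * gives the robot as it stands.
- The arm moves only by the tool step_arm, never from a script. Its argument "plan" is a list of rows, each an object with "offset": the shift along the tool's x, y, z in cm, a list of three; "rot": the turn, a rotation vector about the tool's x, y, z in degrees, a list of three; "gripper": the finger opening in cm, from 0 to 8.54. In form: [{"offset": [x, y, z], "rot": [wx, wy, wz], "gripper": gripper}, ...]. A call has 1 to 12 rows; each row is the pose to reach, as a shift and turn from the pose commanded when the call began, along the tool's axes at that moment; what a row does not reach only later rows make up. A row lasts 1/10 s, in which the tool goes at most 50 mm and 8.59 degrees, less where a joint would pass 70% of its speed; a pose out of reach is approached as far as the arm can. A call with a gripper value outside its range is refused whole. The fingers move at their own pace and stop on an object; "squeeze" is the grip in N (left out, the last holds). Time passes only in rows, so rows that repeat a pose let the fingers close. It gives the time, the measured TCP pose, the force, the opening and the grip force at its end, in the units of the state.
- sense(): the state, without advancing time (a new reading comes with each control period).
- capture(name): name is "side" or "top"; returns a dict with "color" (420x560x3 uint8, red, green, blue), "depth" (420x560 float32, mm along the optical axis (not along the pixel's ray), 0 where there is no reading), "vertical_fov" (degrees; the focal length in pixels is half the picture's height over the tangent of half this angle, whatever the lens; pixels are square), "cx", "cy" (the principal point, pixels), "k1" (the pictures are not rectified: a ray, as slopes to the right and down, at radius r is drawn at 1 + k1 r^2 times it, then the intrinsics apply), "rvec" (rotation vector, rad) and "tvec" (3), from world to camera coordinates, as OpenCV has them. Camera axes: x right, y down, z forward; pixel columns grow to the right and rows downward; lengths in mm; the calibration is good to about 2 mm. A picture is of the moment at which its call begins.
- finish_job(): hands the job in; it is judged then, once.
The state is a dict: "time_s": time; "joints": joint angles; "dq": joint speeds; "tau": joint torques, N m; "eef_pos": TCP position; "ee_rot": TCP orientation; "force": force on the tool from outside, world axes, zero at the start; "wrist_torque": the same for the moment, N m; "grip_width": opening from 0.0 (shut) to 1.0 (fully open); "grip_force": force on a finger pad.
Only numpy, scipy, OpenCV 4.12 (cv2) and the standard library are available. Lean on these libraries where they do the work, as an engineer would, in place of code of your own. Each camera call takes 0.05 s, during which the arm holds its last target. There are 200 camera calls.

## Working session

There is one attempt and no reset: what is moved stays moved. The work goes in short steps, Python scripts to look and compute and a tool call to move; the robot and the scene stay as the last step left them, time stands still between calls to the robot, and variables do not carry over. Pictures are saved under pics/ and viewed, at most 10 in all, crops included, and the job is handed in when it is done.

Besides the shell and the picture viewer there is one more tool, called after "Request:" by a JSON object that holds its "op" and its "data", one argument or row to a line. step_arm: Moves the arm, as the interface text tells. Its arguments: {"type":"object","properties":{"plan":{"type":"array"},"squeeze":{"type":"number"}},"required":["plan"]}

```bash
mkdir -p pics; cat > h.py <<'E'
from rig import *
import numpy as np, cv2
def cam(n):
    c=capture(n); H,W=c["depth"].shape
    f=H/2/np.tan(np.radians(c["vertical_fov"])/2)
    R=cv2.Rodrigues(np.array(c["rvec"],float))[0]; t=np.array(c["tvec"],float).ravel()
    v,u=np.mgrid[:H,:W]; x=(u-c["cx"])/f; y=(v-c["cy"])/f; a,b=x.copy(),y.copy()
    for _ in range(8):
        k=1+c["k1"]*(a*a+b*b); a,b=x/k,y/k
    rays=np.dstack([a,b,np.ones_like(a)])
    P=(rays*c["depth"][...,None]-t)@R   # world points
    c.update(P=P,D=rays@R,C=-R.T@t,R=R,t=t,f=f); return c
def proj(c,p):
    q=c["R"]@np.array(p,float)+c["t"]; a,b=q[0]/q[2],q[1]/q[2]; k=1+c["k1"]*(a*a+b*b)
    return c["f"]*a*k+c["cx"],c["f"]*b*k+c["cy"]
def save(c,n,crop=None,s=1):
    im=c["color"][...,::-1]
    if crop: im=im[crop[1]:crop[3],crop[0]:crop[2]]
    cv2.imwrite("pics/"+n,cv2.resize(im,None,fx=s,fy=s,interpolation=cv2.INTER_CUBIC))
E
python3 - <<'E'
from h import *
print(sense())
for n in("top","side"):
    c=cam(n); save(c,n+"0.png"); print(n,c["C"].round(),c["R"][2].round(2),c["f"]); np.save(n+"P.npy",c["P"])
E
```

```text
{'time_s': 0.0, 'joints': array([ 9.38604362e-01,  3.13437505e-01,  1.49847105e+00, -3.44742083e-05,
        1.33097547e+00, -2.23441295e-01]), 'dq': array([ 0.00055218,  0.0010856 ,  0.0010323 ,  0.00131862, -0.00072868,
        0.00101412]), 'tau': array([ 5.49465403e-04, -4.12264252e+01, -2.59746748e+01, -1.74322222e-04,
        4.08560285e-03, -7.70663405e-06]), 'eef_pos': array([208.59956312, 481.58959647, 303.32861807]), 'ee_rot': array([-2.52653602e-04,  2.02951473e-01,  9.79188584e-01, -5.94439193e-04]), 'force': array([ 0.42102565,  1.48845706, -0.22156415]), 'wrist_torque': array([-0.01086648, -0.00661523,  0.03961903]), 'grip_force': 0.0, 'grip_width': 0.9988050865779697}
top [ 365.  -18. 1175.] [ 0.17 -0.01 -0.99] 378.98833665130684
side [-150.  776. 1439.] [ 0.41 -0.48 -0.78] 501.1064187553598
```

View pics/top0.png

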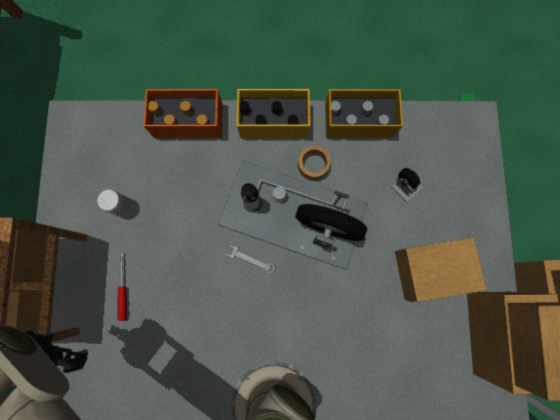

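View pics/side0.png

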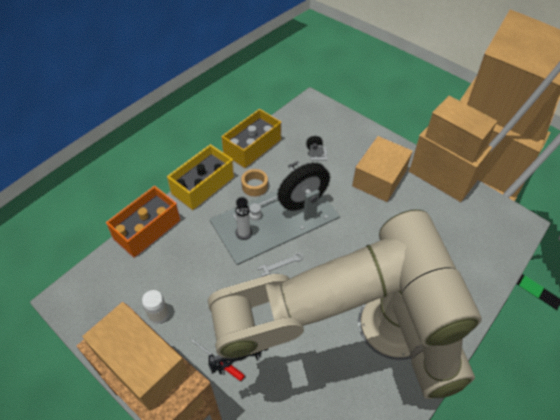

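The top view shows the stand with the wheel at (331,221), the pump at (250,192), and the chuck at (341,200) on the far side from the robot. The side view shows the same layout, with the arm clear of the stand.

```bash
cat > s.py <<'E'
from h import *
c=cam("top"); P=c["P"]; save(c,"top1.png",(210,150,380,280),4.5)
col=c["color"].astype(int)
# tyre crown: high points
sub=np.zeros(P.shape[:2],bool); sub[180:260,285:380]=1
m=sub&(P[...,2]>195)&(P[...,2]<240); q=P[m]; print("wheel top pts",len(q),q.mean(0).round(1),q[:,2].max().round(1))
e=cv2.PCACompute2(q[:,:2].astype(np.float32),None); print(e[1][0],np.degrees(np.arctan2(e[1][0][1],e[1][0][0])),"cc",e[0])
sub[:]=0; sub[170:220,230:270]=1
m=sub&(P[...,2]>180)&(P[...,2]<200); q=P[m]; print("knob",len(q),q.mean(0).round(1),(q.min(0)).round(1),q.max(0).round(1))
# base plate by height
sub[:]=0; sub[150:275,205:380]=1
m=(sub&(P[...,2]>7)&(P[...,2]<17)).astype(np.uint8); m=cv2.morphologyEx(m,cv2.MORPH_OPEN,np.ones((3,3)))
q=P[m>0][:,:2].astype(np.float32); r=cv2.minAreaRect(q); print("plate",r,cv2.boxPoints(r).round())
E
python3 s.py; python3 - <<'E'
from h import *
c=cam("side"); save(c,"side1.png",(200,140,350,270),5)
E
```

```text
wheel top pts 855 [ 514.9 -158.2  214.4] 228.0
[0.3353616 0.9420895] 70.40547 cc [[ 514.891   -158.18823]]
knob 175 [596.3  66.5 189.4] [577.6  47.5 182.5] [616.9  84.8 196. ]
plate ((563.3316650390625, -58.27577209472656), (420.0072937011719, 220.35311889648438), 70.39777374267578) [[ 389. -219.]
 [ 597. -293.]
 [ 738.  103.]
 [ 530.  177.]]
```

View pics/top1.png

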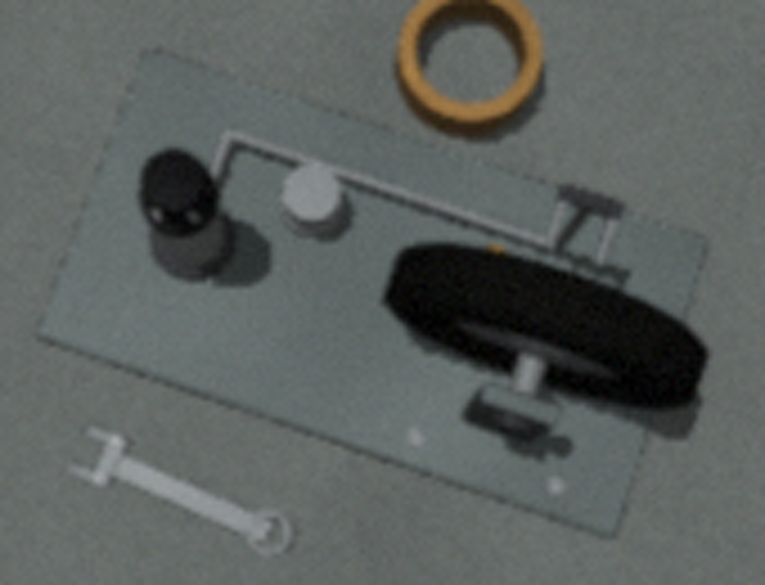

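View pics/side1.png

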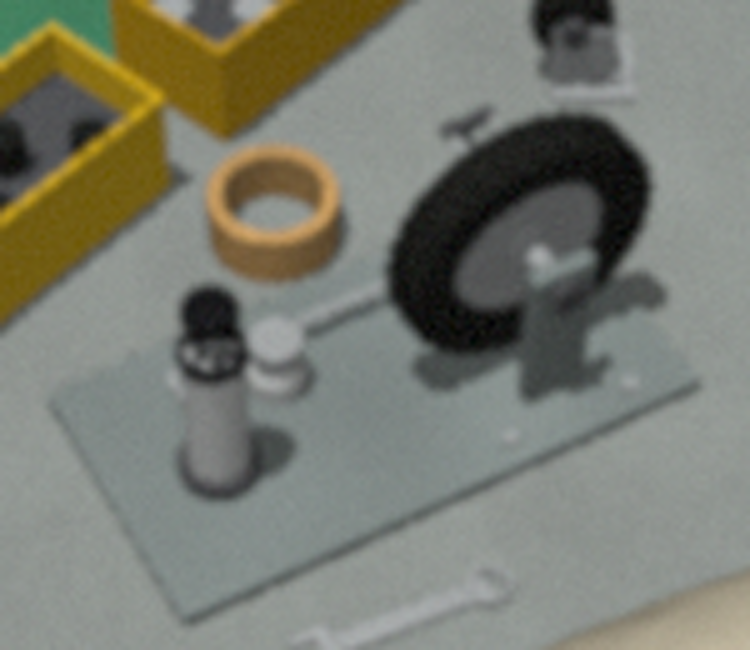

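The crops show a brass valve tip at top-view pixel (320,205), just beyond the tyre on the +y (left) side. The chuck is at (341,200). The side camera sees only the wheel's back. Next I compute the valve angle.

```bash
cat >> h.py <<'E'
from scipy.spatial.transform import Rotation as Rn
ang=np.radians(70.4); ex=np.array([np.sin(ang),-np.cos(ang),0]); ey=np.array([np.cos(ang),np.sin(ang),0]); ez=np.array([0,0,1.])
S=np.array([563.3,-58.3,0])-10*ex
axle=S-110*ey+125*ez
def brass(c):
    h=cv2.cvtColor(c["color"],cv2.COLOR_RGB2HSV).astype(int)
    m=np.zeros(h.shape[:2],bool); m[190:225,300:365]=1
    return m&(h[...,0]>8)&(h[...,0]<30)&(h[...,1]>110)&(h[...,2]>50)
def valve():
    c=cam("top"); m=brass(c); v,u=np.nonzero(m); print("brass px",len(u),u.mean() if len(u) else 0,v.mean() if len(u) else 0)
    for x in (28,32,36):
        for k in ([0] if len(u) else []):
            d=c["D"][m].mean(0); s=((axle+x*ex-c["C"])@ex)/(d@ex); p=c["C"]+s*d-axle
            print("x",x,"y",round(p@ey,1),"z",round(p[2],1),"r",round(np.hypot(p@ey,p[2]),1),"ang from top to +y",round(np.degrees(np.arctan2(p@ey,p[2])),1))
    return c,m
Rdown=np.column_stack([ey,ex,-ez])
def pose(alpha,r):  # tool tilted by alpha deg about ex round the axle, grasp point at radius r
    Q=Rn.from_rotvec(np.radians(alpha)*ex).as_matrix(); return axle+Q@(ez*(r+54)),Q@Rdown
def rel(p,Rt,p0=None,R0=None):
    if p0 is None:
        s=sense(); p0=s["eef_pos"]; w,x,y,z=s["ee_rot"]; R0=Rn.from_quat([x,y,z,w]).as_matrix()
    o=R0.T@(p-p0)/10; r=np.degrees(Rn.from_matrix(R0.T@Rt).as_rotvec()); print(o.round(2),r.round(1)); return o,r
E
python3 - <<'E'
from h import *
c,m=valve(); print(axle.round(1),S.round(1))
for a in range(0,120,15):
    p=axle+36*ex+45*(np.sin(np.radians(a))*ey+np.cos(np.radians(a))*ez); print(a,np.round(proj(c,p),1))
rel(*pose(0,140)); rel(*pose(-40,140))
rel(S+130*ey+330*ez,Rdown)
E
```

```text
brass px 3 320.0 205.0
x 28 y 43.9 z 52.0 r 68.1 ang from top to +y 40.1
x 32 y 43.2 z 33.8 r 54.8 ang from top to +y 52.0
x 36 y 42.5 z 15.5 r 45.2 ang from top to +y 70.0
[ 517.  -158.6  125. ] [553.9 -54.9   0. ]
0 [336.1 208.1]
15 [331.9 206.8]
30 [327.9 205.8]
45 [324.3 205.1]
60 [321.5 204.9]
75 [319.5 205.1]
90 [318.6 205.8]
105 [318.7 206.7]
[-53.74 -46.49  -1.52] [-0.   0.  86.2]
[-52.91 -34.05   3.01] [ 29.9 -32.   82.4]
[-52.14 -22.55  -2.63] [-0.   0.  86.2]
```

Request:
{"op": "step_arm", "data": {
  "plan": [
    {"offset": [-53.7,-46.5,-2.5],"rot": [0,0,86.2],"gripper": 8.5},
    {"offset": [-53.7,-46.5,-2.5],"rot": [0,0,86.2],"gripper": 8.5},
    {"offset": [-53.7,-46.5,-2.5],"rot": [0,0,86.2],"gripper": 8.5},
    {"offset": [-53.7,-46.5,-2.5],"rot": [0,0,86.2],"gripper": 8.5},
    {"offset": [-53.7,-46.5,-2.5],"rot": [0,0,86.2],"gripper": 8.5},
    {"offset": [-53.7,-46.5,-2.5],"rot": [0,0,86.2],"gripper": 8.5},
    {"offset": [-53.7,-46.5,-2.5],"rot": [0,0,86.2],"gripper": 8.5},
    {"offset": [-53.7,-46.5,-2.5],"rot": [0,0,86.2],"gripper": 8.5},
    {"offset": [-53.7,-46.5,-2.5],"rot": [0,0,86.2],"gripper": 8.5},
    {"offset": [-53.7,-46.5,-2.5],"rot": [0,0,86.2],"gripper": 8.5},
    {"offset": [-53.7,-46.5,-2.5],"rot": [0,0,86.2],"gripper": 8.5},
    {"offset": [-53.7,-46.5,-2.5],"rot": [0,0,86.2],"gripper": 8.5}
  ]
}}

```text
time_s: 1.45
eef_pos: [469.1, -60.8, 325.1]
ee_rot: [0.0, 0.817, 0.576, 0.0]
force: [1.3, 0.3, 0.5]
grip_width: 0.997
grip_force: 0.0
```

```bash
python3 - <<'E'
from h import *
s=sense(); print(s["joints"].round(2),s["eef_pos"].round(1))
rel(*pose(0,150)); rel(*pose(-35,150));rel(*pose(-35,84))
E
```

```text
[-0.38  0.18  1.61  0.    1.35 -0.03] [469.1 -60.8 325.1]
[-7.6   7.8  -0.39] [ 0.  -0.  -0.1]
[4.11 7.79 3.31] [ -0.  -35.   -0.1]
[0.32 7.79 8.71] [ -0.  -35.   -0.1]
```

Request:
{"op": "step_arm", "data": {
  "plan": [
    {"offset": [0,0,0],"rot": [0,0,0],"gripper": 8.5},
    {"offset": [0,0,0],"rot": [0,0,0],"gripper": 8.5},
    {"offset": [0,0,0],"rot": [0,0,0],"gripper": 8.5}
  ]
}}

```text
time_s: 1.75
eef_pos: [468.3, -57.7, 324.9]
ee_rot: [-0.0, 0.817, 0.577, -0.0]
force: [0.6, 1.1, 0.9]
grip_width: 0.989
grip_force: 0.0
```

```bash
python3 - <<'E'
from h import *
s=sense(); print(s["joints"].round(2),s["eef_pos"].round(1))
rel(*pose(0,150)); rel(*pose(-35,150));rel(*pose(-35,84))
valve()
E
```

```text
[-0.37  0.18  1.61  0.    1.35 -0.03] [468.3 -57.7 324.9]
[-7.87  7.97 -0.41] [-0. -0.  0.]
[3.83 7.98 3.28] [ -0. -35.   0.]
[0.04 7.98 8.69] [ -0. -35.   0.]
brass px 0 0 0
```

Request:
{"op": "step_arm", "data": {
  "plan": [
    {"offset": [3.8,8.0,3.3],"rot": [0,-35,0],"gripper": 8.5},
    {"offset": [3.8,8.0,3.3],"rot": [0,-35,0],"gripper": 8.5},
    {"offset": [3.8,8.0,3.3],"rot": [0,-35,0],"gripper": 8.5},
    {"offset": [3.8,8.0,3.3],"rot": [0,-35,0],"gripper": 8.5},
    {"offset": [3.8,8.0,3.3],"rot": [0,-35,0],"gripper": 8.5},
    {"offset": [3.8,8.0,3.3],"rot": [0,-35,0],"gripper": 8.5},
    {"offset": [3.8,8.0,3.3],"rot": [0,-35,0],"gripper": 8.5},
    {"offset": [3.8,8.0,3.3],"rot": [0,-35,0],"gripper": 8.5}
  ]
}}

```text
time_s: 2.6
eef_pos: [556.5, -50.2, 292.8]
ee_rot: [0.173, 0.78, 0.549, -0.245]
force: [-0.1, 0.2, 0.5]
grip_width: 0.996
grip_force: 0.0
```

```bash
python3 - <<'E'
from h import *
s=sense(); print(s["joints"].round(2),s["eef_pos"].round(1))
rel(*pose(-35,84)); rel(*pose(35,84),*pose(-35,84))
c=cam("top"); save(c,"top2.png",(210,130,390,265),4.4)
E
```

```text
[-0.12  0.5   1.34 -0.59  1.47  0.34] [556.5 -50.2 292.8]
[ 0.16 -0.09  6.56] [ 0.  -0.1 -0.1]
[-12.97  -0.     9.08] [ 0. 70.  0.]
```

View pics/top2.png

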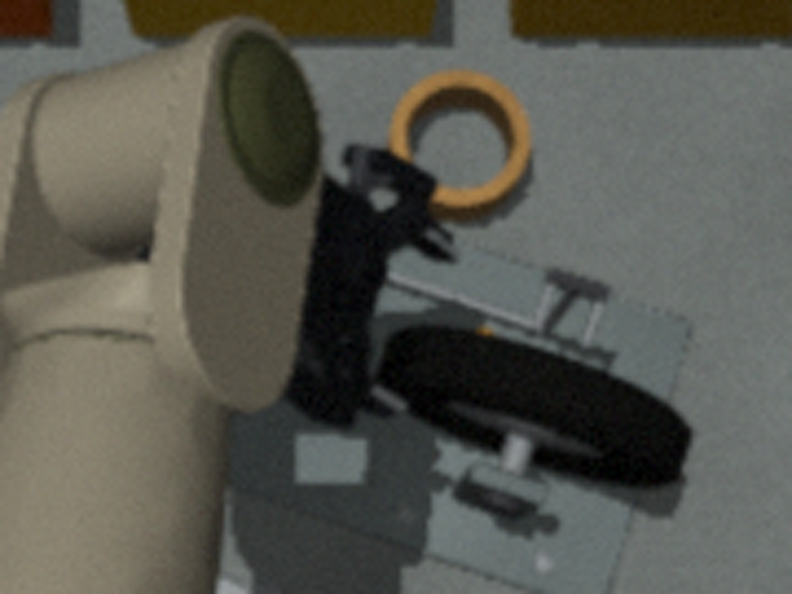

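The gripper straddles the tyre line, and the valve is still visible at about (320,205). I descend and pinch.

Request:
{"op": "step_arm", "data": {
  "plan": [
    {"offset": [0.1,-0.1,2.5],"rot": [0,0,0],"gripper": 8.5},
    {"offset": [0.1,-0.1,5.0],"rot": [0,0,0],"gripper": 8.5},
    {"offset": [0.1,-0.1,6.5],"rot": [0,0,0],"gripper": 8.5},
    {"offset": [0.1,-0.1,6.5],"rot": [0,0,0],"gripper": 8.5},
    {"offset": [0.1,-0.1,6.5],"rot": [0,0,0],"gripper": 3.0},
    {"offset": [0.1,-0.1,6.5],"rot": [0,0,0],"gripper": 3.0},
    {"offset": [0.1,-0.1,6.5],"rot": [0,0,0],"gripper": 3.0},
    {"offset": [0.1,-0.1,6.5],"rot": [0,0,0],"gripper": 3.0},
    {"offset": [0.1,-0.1,6.5],"rot": [0,0,0],"gripper": 3.0},
    {"offset": [0.1,-0.1,6.5],"rot": [0,0,0],"gripper": 3.0}
  ],
  "squeeze": 30
}}

```text
time_s: 3.65
eef_pos: [544.3, -83.5, 239.1]
ee_rot: [0.174, 0.779, 0.55, -0.245]
force: [5.8, 2.1, 5.4]
grip_width: 0.448
grip_force: 30.1
```

```bash
python3 - <<'E'
from h import *
s=sense(); print(s["force"].round(1),s["grip_width"]*85,s["grip_force"])
rel(*pose(-35,84)); valve()
E
```

```text
[5.8 2.1 5.4] 38.04971017335758 30.11751986105537
[-0.   -0.05  0.13] [ 0.2 -0.  -0.1]
brass px 0 0 0
```

Request:
{"op": "step_arm", "data": {
  "plan": [
    {"offset": [-1.44,0,0.08],"rot": [0,6,0],"gripper": 3.0},
    {"offset": [-2.87,0,0.3],"rot": [0,12,0],"gripper": 3.0},
    {"offset": [-4.26,0,0.68],"rot": [0,18,0],"gripper": 3.0},
    {"offset": [-5.61,0,1.19],"rot": [0,24,0],"gripper": 3.0},
    {"offset": [-6.9,0,1.85],"rot": [0,30,0],"gripper": 3.0},
    {"offset": [-8.11,0,2.64],"rot": [0,36,0],"gripper": 3.0},
    {"offset": [-9.23,0,3.54],"rot": [0,42,0],"gripper": 3.0},
    {"offset": [-10.26,0,4.57],"rot": [0,48,0],"gripper": 3.0},
    {"offset": [-11.16,0,5.69],"rot": [0,54,0],"gripper": 3.0},
    {"offset": [-11.95,0,6.9],"rot": [0,60,0],"gripper": 3.0},
    {"offset": [-11.95,0,6.9],"rot": [0,60,0],"gripper": 3.0},
    {"offset": [-11.95,0,6.9],"rot": [0,60,0],"gripper": 3.0}
  ]
}}

```text
time_s: 4.9
eef_pos: [497.3, -215.6, 253.2]
ee_rot: [-0.122, 0.798, 0.562, 0.178]
force: [-6.9, -8.9, 22.8]
grip_width: 0.448
grip_force: 32.6
```

```bash
python3 - <<'E'
from h import *
s=sense(); print(s["joints"].round(2),s["force"].round(1),s["grip_width"]*85,s["grip_force"])
rel(*pose(25,84)); rel(*pose(25,150)); c,m=valve(); save(c,"top3.png",(290,175,370,235),10)
E
```

```text
[-0.76  0.43  1.51  0.4   1.39 -0.53] [-6.9 -8.9 22.8] 38.116022238746666 32.6021362125357
[ 0.05 -0.06  0.36] [ 0.3  0.1 -0. ]
[ 0.04 -0.02 -6.24] [ 0.3  0.1 -0. ]
brass px 14 332.35714285714283 207.42857142857142
x 28 y 12.0 z 73.2 r 74.2 ang from top to +y 9.3
x 32 y 10.7 z 55.3 r 56.4 ang from top to +y 11.0
x 36 y 9.4 z 37.5 r 38.6 ang from top to +y 14.2
```

View pics/top3.png

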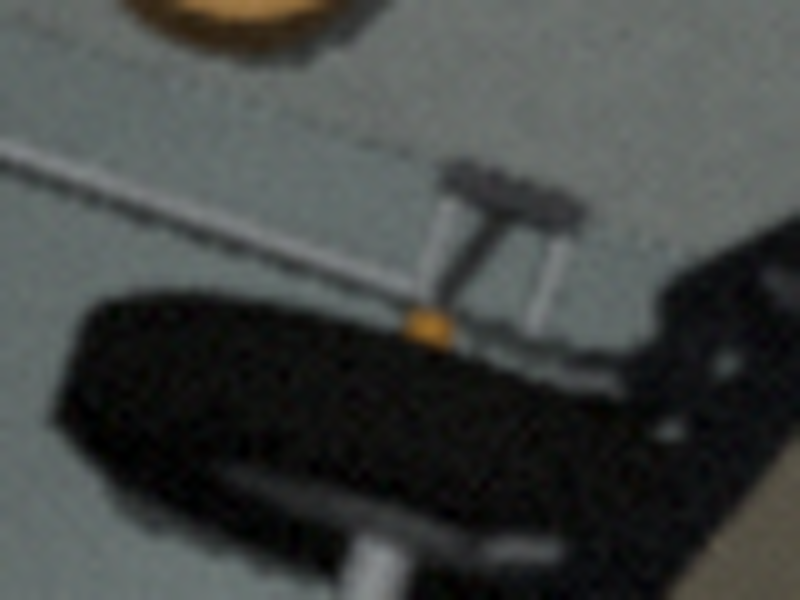

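The valve cap is at about px (332.4,207.4). The prong fronts are at about (332,204) and (343,207), so the stem is roughly one prong spacing left of centre. I check this against the model projection.

```bash
python3 - <<'E'
from h import *
c=cam("top")
for y in(16,-16):
  for x in(40,60,75): print(x,y,np.round(proj(c,axle+x*ex+y*ey+45*ez),1))
for a in (0,5,10,15,20):
  v=lambda x,d=0:np.round(proj(c,axle+x*ex+(45+d)*(np.sin(np.radians(a))*ey+np.cos(np.radians(a))*ez)),1)
  print(a,v(36),v(30),v(30,7))
P=c["P"]; g=c["color"].astype(int).sum(2)
for r in range(192,208): print(r,g[r,326:350],)
for r in (193,194,195,196,207,208):print(r,P[r,330:348,2].round())
E
```

```text
40 16 [330.9 204.8]
60 16 [333.2 197.9]
75 16 [334.9 192.8]
40 -16 [342.1 208.6]
60 -16 [344.4 201.8]
75 -16 [346.1 196.7]
0 [336.1 208.1] [335.4 210.1] [335.8 209.7]
5 [334.7 207.6] [334.  209.7] [334.1 209.1]
10 [333.3 207.2] [332.6 209.2] [332.5 208.6]
15 [331.9 206.8] [331.2 208.8] [330.9 208.1]
20 [330.5 206.4] [329.8 208.4] [329.3 207.7]
192 [314 295 304 309 318 315 318 280 202 168 173 171 193 187 211 264 281 293
 306 323 310 327 321 320]
193 [311 308 309 295 319 313 297 258 189 170 173 163 178 164 166 184 184 219
 255 269 286 307 329 318]
194 [300 307 312 315 302 308 312 281 244 221 192 166 146 172 163 177 166 173
 179 169 216 254 301 306]
195 [317 309 315 305 313 315 303 303 344 325 233 169 131 133 155 156 151 165
 160 161 175 181 235 296]
196 [309 316 317 320 304 316 308 316 363 322 290 251 166 102  94 115 154 154
 150 152 168 168 214 270]
197 [325 314 312 313 312 308 320 349 362 319 298 241 173 123 150 182 185 167
 144 174 177 189 255 277]
198 [314 317 312 321 320 312 305 355 352 314 277 185 128 142 224 269 289 273
 208 240 235 223 275 288]
199 [309 323 318 314 314 314 328 
[... 775 characters left out ...]
05 308 306 311]
207 [158 202 246 235 230 252 297 283 247 218 180 165 174 165 177 232 291 350
 304 286 294 317 308 308]
193 [ 10.  12.  12.  10. 177. 175. 172. 173. 175. 175. 174. 174. 169.  -1.
   1.  -0.   1.  -2.]
194 [ 10.   8.  13.  12. 172. 173. 171. 174. 173. 174. 176. 175. 175. 171.
 177. 175.   2.   2.]
195 [  9.  12.  11.   9. 173. 172. 170. 172. 172. 172. 174. 173. 175. 172.
 172. 176. 174. 177.]
196 [ 15.  14.   9. 169. 173. 172.  12.  15. 149. 171. 174. 173. 175. 173.
 174. 175. 175. 176.]
207 [170. 176. 175. 178. 176.  10.  13.   9.  13.  12.   9.   9. 173. 171.
 169.   8.   9.  10.]
208 [174. 175. 176. 174. 174.  13.  12.  14.  12.  11.  15.  12. 170. 171.
  15.  10.  12.  14.]
```

Request:
{"op": "step_arm", "data": {
  "plan": [
    {"offset": [-1.0,0,0.03],"rot": [0,4.1,0],"gripper": 3.0},
    {"offset": [-2.0,0,0.15],"rot": [0,8.3,0],"gripper": 3.0},
    {"offset": [-2.99,0,0.33],"rot": [0,12.5,0],"gripper": 3.0},
    {"offset": [-2.99,0,0.33],"rot": [0,12.5,0],"gripper": 3.0},
    {"offset": [-2.99,0,0.33],"rot": [0,12.5,0],"gripper": 3.0}
  ]
}}

```text
time_s: 5.5
eef_pos: [488.5, -240.4, 237.5]
ee_rot: [-0.182, 0.775, 0.546, 0.263]
force: [-9.7, -16.3, 24.1]
grip_width: 0.447
grip_force: 33.2
```

```bash
cat > v.py <<'E'
from h import *
s=sense(); print(s["joints"].round(2),s["force"].round(1),s["grip_width"]*85)
rel(*pose(37.5,84))
c,m=valve(); q=(c["P"][m]-axle); print("x,y",(q@ex).mean().round(1),(q@ey).mean().round(1),(q@ey).min().round(1),(q@ey).max().round(1),q[:,2].mean().round(1))
# prongs: bright points at z~173 in stand frame
P=c["P"]-axle; X,Y,Z=P@ex,P@ey,P[...,2]; g=c["color"].astype(int).sum(2)
k=(abs(Z-48)<8)&(X>44)&(X<60)&(abs(Y)<30)&~m
for sgn in(1,-1):
    a=Y[k&(Y*sgn>8)]; print("prong",len(a),a.mean().round(1) if len(a) else 0)
E
python3 v.py
```

```text
[-0.86  0.5   1.51  0.56  1.5  -0.66] [ -9.7 -16.3  24.1] 37.9853301425257
[ 0.03 -0.06  0.4 ] [0.3 0.2 0. ]
brass px 15 336.1333333333333 208.6
x 28 y 1.8 z 74.7 r 74.7 ang from top to +y 1.4
x 32 y 0.3 z 56.8 r 56.8 ang from top to +y 0.3
x 36 y -1.1 z 39.0 r 39.0 ang from top to +y -1.7
x,y 40.9 -2.9 -18.7 5.5 17.7
prong 14 15.6
prong 15 -16.4
```

Request:
{"op": "step_arm", "data": {
  "plan": [
    {"offset": [0,0,-0.3],"rot": [0,0,0],"gripper": 3.0},
    {"offset": [0,0,-0.3],"rot": [0,0,0],"gripper": 5.0},
    {"offset": [0,0,-0.3],"rot": [0,0,0],"gripper": 6.5},
    {"offset": [0,0,-0.3],"rot": [0,0,0],"gripper": 6.5},
    {"offset": [0,0,-0.3],"rot": [0,0,0],"gripper": 6.5},
    {"offset": [0,0,-2],"rot": [0,0,0],"gripper": 6.5},
    {"offset": [0,0,-5],"rot": [0,0,0],"gripper": 6.5},
    {"offset": [0,0,-8],"rot": [0,0,0],"gripper": 6.5},
    {"offset": [0,0,-8],"rot": [0,0,0],"gripper": 6.5},
    {"offset": [0,0,-8],"rot": [0,0,0],"gripper": 6.5}
  ]
}}

```text
time_s: 6.55
eef_pos: [472.3, -283.2, 297.7]
ee_rot: [-0.185, 0.774, 0.546, 0.263]
force: [-0.1, 0.9, -1.5]
grip_width: 0.761
grip_force: 0.0
```

```bash
python3 v.py; python3 - <<'E'
from h import *
print(sense()["eef_pos"]); rel(*pose(10,170)); rel(S+130*ey+320*ez,Rdown)
c=cam("top"); save(c,"top4.png",(290,175,370,235),10)
E
```

```text
[-0.93  0.47  1.38  0.53  1.67 -0.64] [-0.1  0.9 -1.5] 64.69476369723716
[-0.01  0.02  7.96] [ 0. -0. -0.]
brass px 15 335.93333333333334 208.6
x 28 y 2.2 z 73.9 r 73.9 ang from top to +y 1.7
x 32 y 0.8 z 56.0 r 56.0 ang from top to +y 0.8
x 36 y -0.7 z 38.1 r 38.2 ang from top to +y -1.1
x,y 40.1 -2.1 -18.7 5.5 20.4
prong 14 15.7
prong 14 -16.7
[ 472.35495604 -282.74101468  297.20798747]
[10.33  0.03  1.83] [ -0.1 -27.5  -0. ]
[3.088e+01 3.000e-02 2.086e+01] [ -0.1 -37.5  -0. ]
```

View pics/top4.png

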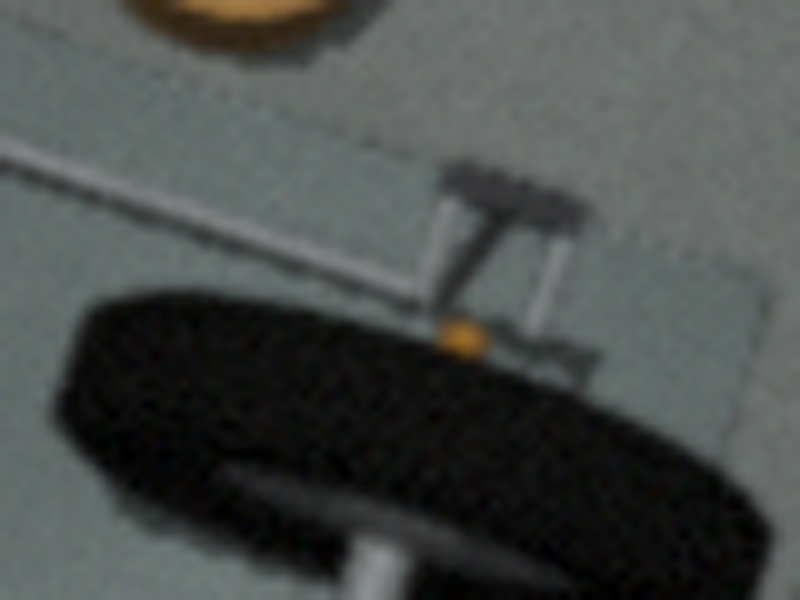

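The valve cap at about (336,208.5) sits centred between the prong lines and the gripper is clear. Now I move to the pump with the fingers shut.

Request:
{"op": "step_arm", "data": {
  "plan": [
    {"offset": [10.3,0,1.8],"rot": [0,-27.5,0],"gripper": 6.5},
    {"offset": [10.3,0,1.8],"rot": [0,-27.5,0],"gripper": 6.5},
    {"offset": [10.3,0,1.8],"rot": [0,-27.5,0],"gripper": 6.5},
    {"offset": [10.3,0,1.8],"rot": [0,-27.5,0],"gripper": 6.5},
    {"offset": [30.9,0,20.9],"rot": [0,-37.5,0],"gripper": 0},
    {"offset": [30.9,0,20.9],"rot": [0,-37.5,0],"gripper": 0},
    {"offset": [30.9,0,20.9],"rot": [0,-37.5,0],"gripper": 0},
    {"offset": [30.9,0,20.9],"rot": [0,-37.5,0],"gripper": 0},
    {"offset": [30.9,0,20.9],"rot": [0,-37.5,0],"gripper": 0},
    {"offset": [30.9,0,20.9],"rot": [0,-37.5,0],"gripper": 0},
    {"offset": [30.9,0,20.9],"rot": [0,-37.5,0],"gripper": 0},
    {"offset": [30.9,0,20.9],"rot": [0,-37.5,0],"gripper": 0}
  ]
}}

```text
time_s: 7.85
eef_pos: [597.3, 67.0, 318.5]
ee_rot: [-0.002, 0.817, 0.576, -0.001]
force: [-0.8, -0.7, -0.9]
grip_width: -0.004
grip_force: 0.0
```

Request:
{"op": "step_arm", "data": {
  "plan": [
    {"offset": [0,0,0],"rot": [0,0,0],"gripper": 0},
    {"offset": [0,0,0],"rot": [0,0,0],"gripper": 0},
    {"offset": [0,0,0],"rot": [0,0,0],"gripper": 0}
  ]
}}

```text
time_s: 8.15
eef_pos: [597.4, 66.5, 320.4]
ee_rot: [-0.0, 0.818, 0.576, 0.0]
force: [-0.0, 0.7, -0.1]
grip_width: 0.002
grip_force: 0.0
```

```bash
python3 v.py | sed -n 3,6p; python3 - <<'E'
from h import *
s=sense();print(s["eef_pos"],s["grip_width"],s["force"]); 
for z in (275,238): rel(S+130*ey+z*ez,Rdown)
E
```

```text
brass px 15 335.93333333333334 208.6
x 28 y 2.2 z 73.9 r 73.9 ang from top to +y 1.7
x 32 y 0.8 z 56.0 r 56.0 ang from top to +y 0.8
x 36 y -0.7 z 38.1 r 38.2 ang from top to +y -1.1
[597.3711855   66.71036868 320.44203288] -0.0006294924032369394 [ 0.18513899 -0.45884905  0.189556  ]
[ 0.08 -0.02  4.54] [-0.  -0.  -0.1]
[ 0.08 -0.02  8.24] [-0.  -0.  -0.1]
```

Request:
{"op": "step_arm", "data": {
  "plan": [
    {"offset": [0,0,3.0],"rot": [0,0,0],"gripper": 0},
    {"offset": [0,0,5.0],"rot": [0,0,0],"gripper": 0},
    {"offset": [0,0,6.0],"rot": [0,0,0],"gripper": 0},
    {"offset": [0,0,6.7],"rot": [0,0,0],"gripper": 0},
    {"offset": [0,0,7.4],"rot": [0,0,0],"gripper": 0},
    {"offset": [0,0,7.9],"rot": [0,0,0],"gripper": 0},
    {"offset": [0,0,8.2],"rot": [0,0,0],"gripper": 0},
    {"offset": [0,0,8.2],"rot": [0,0,0],"gripper": 0},
    {"offset": [0,0,8.2],"rot": [0,0,0],"gripper": 0},
    {"offset": [0,0,8.2],"rot": [0,0,0],"gripper": 0}
  ]
}}

```text
time_s: 9.2
eef_pos: [597.4, 67.3, 240.4]
ee_rot: [0.001, 0.817, 0.576, 0.0]
force: [-6.6, 0.4, 10.4]
grip_width: 0.001
grip_force: 5.0
```

Request:
{"op": "step_arm", "data": {
  "plan": [
    {"offset": [0,0,0.2],"rot": [0,0,0],"gripper": 0},
    {"offset": [0,0,0.4],"rot": [0,0,0],"gripper": 0},
    {"offset": [0,0,0.5],"rot": [0,0,0],"gripper": 0},
    {"offset": [0,0,0.5],"rot": [0,0,0],"gripper": 0},
    {"offset": [0,0,0.5],"rot": [0,0,0],"gripper": 0}
  ]
}}

```text
time_s: 9.7
eef_pos: [597.4, 67.4, 237.5]
ee_rot: [0.001, 0.817, 0.576, 0.001]
force: [-13.7, -1.6, 23.6]
grip_width: -0.001
grip_force: 11.8
```

Request:
{"op": "step_arm", "data": {
  "plan": [
    {"offset": [0,0,0.1],"rot": [0,0,0],"gripper": 0},
    {"offset": [0,0,0.1],"rot": [0,0,0],"gripper": 0},
    {"offset": [0,0,-1.0],"rot": [0,0,0],"gripper": 0},
    {"offset": [0,0,-2.0],"rot": [0,0,0],"gripper": 0},
    {"offset": [0,0,-3.0],"rot": [0,0,0],"gripper": 0},
    {"offset": [0,0,-5.0],"rot": [0,0,0],"gripper": 0},
    {"offset": [0,0,-8.0],"rot": [0,0,0],"gripper": 0},
    {"offset": [0,0,-10.0],"rot": [0,0,0],"gripper": 0},
    {"offset": [0,0,-10.0],"rot": [0,0,0],"gripper": 0},
    {"offset": [0,0,-10.0],"rot": [0,0,0],"gripper": 0},
    {"offset": [0,0,-10.0],"rot": [0,0,0],"gripper": 0}
  ]
}}

```text
time_s: 10.8
eef_pos: [597.3, 67.4, 332.1]
ee_rot: [-0.001, 0.817, 0.576, -0.001]
force: [0.3, -0.0, 0.9]
grip_width: -0.003
grip_force: 0.0
```

```bash
python3 v.py | sed -n 3,6p; python3 - <<'E'
from h import *
s=sense();print(s["eef_pos"],s["force"]); c=cam("side"); P=c["P"]-S
k=(np.hypot(P@ex,P@ey-130)<18)&(P[...,2]>150)&(P[...,2]<205); print(k.sum(),np.percentile(P[k][:,2],[50,75,90]).round(1))
save(c,"side2.png",(200,140,350,270),5)
E
```

```text
brass px 14 336.0 208.5
x 28 y 2.2 z 75.3 r 75.3 ang from top to +y 1.7
x 32 y 0.8 z 57.4 r 57.5 ang from top to +y 0.8
x 36 y -0.7 z 39.6 r 39.6 ang from top to +y -1.0
[597.31516111  67.46808567 332.06170843] [-0.96379424  0.33985434 -0.46334943]
116 [188.6 191.9 194. ]
```

View pics/side2.png

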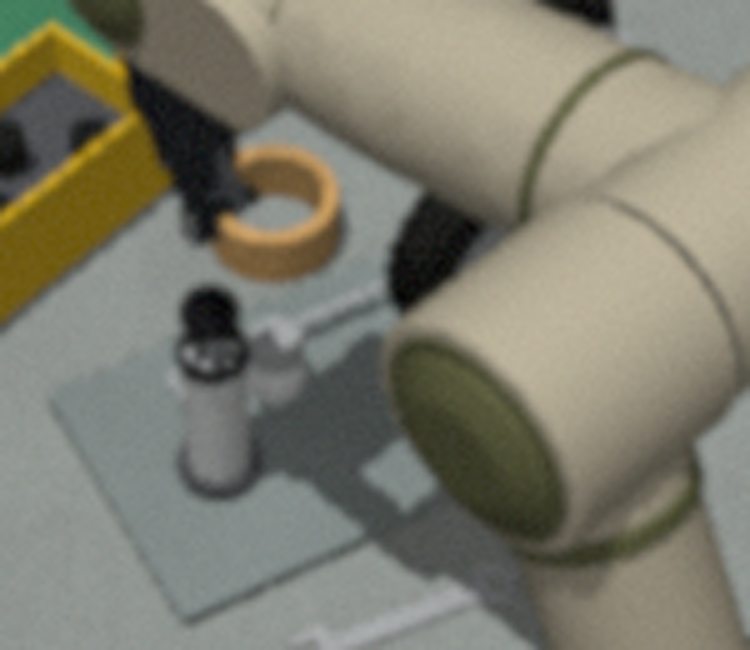

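The knob is back up at crop (210,305), the same as at the start. The gripper is clear above it and the bystanders have not moved.

```bash
python3 -c "
from rig import *
print(finish_job())"
```

```text
the job is handed in; nothing more can be done
None
```

The job is handed in: the valve stem is at the top, within about 1 mm of the chuck gap's centre; the pump knob was pressed to its stop and is back up, and the arm is clear. No verdict was returned.

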